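# Nest the washed cutters back into their tins

### The arm

A 6-joint arm with a two-finger parallel gripper is mounted at the origin on the work surface; the furniture and walls round the work are solid. World frame = base frame: x ahead of the robot, y to its left, z up, the work surface at z = 0. Lengths are in m, angles in rad, forces in N, time in s.
With the tool pointing down it reaches from about 0.275 to 0.725 m from the base axis. Payload 15.9 kg.
Tool frame: the origin (TCP) lies midway between the tips of the shut fingers; the grasp point (between the pads) lies 19 mm behind it; z points along the fingers, y is the line along which they close (so a half turn about z gives the same grasp; the last joint's range is limited). The gripper opens to 85 mm and grips with 20 to 120 N. Pads are 22 mm wide; open, the fingers measure 114 mm over their backs; the gripper's body (76 mm by 85 mm) begins 54 mm behind the grasp point. The pads swing forward as they close: fully open they stand 13 mm farther back than shut.
Start: joints at [1.347, 0.213, -0.034, 1.323, 0, 1.571], TCP at [0.111, 0.488, 0.231] pointing down, gripper open.
Joint ranges: [-2.98, 2.98], [-0.74, 1.72], [-1.14, 1.35], [-2.1, 2.04], [-1.57, 1.44], [-3.14, 3.14]. Speed limits (rad/s): [1.89, 1.89, 2.39, 2.57, 3.14, 3.14].

### API

Orientations are given as a unit quaternion [w, x, y, z].
In Python, from workcell import env gives the robot as it stands.
- The arm moves only by the shell command python3 -m crank 'ROWS' [FORCE]. ROWS is JSON, a list of rows, each a list of 7 numbers: the turn, a rotation vector about the tool's x, y, z in rad, then the shift along the tool's x, y, z in cm, then the opening, from 0 (shut) to 1 (fully open). A call has 1 to 8 rows; each row is the pose to reach, as a shift and turn from the pose commanded when the call began, along the tool's axes at that moment; what a row does not reach only later rows make up. A row lasts 1/12 s, in which the tool goes at most 41.7 mm and 7.16 degrees, less where a joint would pass 70% of its speed; a pose out of reach is approached as far as the arm can. A call with a gripper value outside its range is refused whole. The fingers move at their own pace and stop on an object; FORCE is the grip in N (left out, the last holds). Time passes only in rows, so rows that repeat a pose let the fingers close. It gives the time, the measured TCP pose, the force, the opening and the grip force at its end, in the units of the state.
- env.read_state(): the state, without advancing time (a new reading comes with each control period).
- env.get_image(name): name is "side" or "top" or "wrist"; returns a dict with "frame" (400x640x3 uint8, red, green, blue), "fx", "fy", "cx", "cy" (pixels), "world_from_camera" (4x4, takes a point from camera to world coordinates); the wrist camera has in their place "tool_from_camera" (4x4, takes a point from camera to tool coordinates, whose origin is the TCP and whose axes are the flange's). Camera axes: x right, y down, z forward; pixel columns grow to the right and rows downward; lengths in m; the calibration is good to about 2 mm. A picture is of the moment at which its call begins: read the wrist's pose just before it. There is no depth.
- env.close_job(): hands the job in; it is judged then, once.
The state is a dict: "clock": time; "qpos": joint angles; "joint_velocities": joint speeds; "tau": joint torques, N m; "tool_pos": TCP position; "orientation": TCP orientation; "ft_force": force on the tool from outside, world axes, zero at the start; "torque": the same for the moment, N m; "width": finger opening in m; "gripper_force": force on a finger pad.
Only numpy, scipy, OpenCV 4.12 (cv2) and the standard library are available. Lean on these libraries where they do the work, as an engineer would, in place of code of your own. Each camera call takes 0.05 s, during which the arm holds its last target. There are 200 camera calls.

### The job

Five washed pastry cutters stand mixed up to the left of two low, open tin bases. Put each set back in its own tin base: the three round cutters in the round one and the two square cutters in the square one, nested one inside another, every cutter upright and flat on the tin's floor. Leave the scale, tape roll and pen where they lie.

Things in the scene. Friction and masses are not known exactly. Their poses are not given: they have to be found in the camera images.
- round_tin: round, low-sided steel tin base, fixed to the bench; 89 mm outside at its rim, about 81 mm clear inside at the floor, floor 3 mm above the bench, rim 10 mm above the bench. Origin at the centre of its underside, z up. Holds the three round cutters. Fingers gripping a cutter in it must stay above the rim.
- square_tin: square, low-sided steel tin base, fixed to the bench; 84 mm outside, 80 mm clear inside, floor 3 mm above the bench, rim 10 mm above the bench. Origin at the centre of its underside; x and y along its sides, z up. Holds the two square cutters, sides parallel to its own. Fingers gripping a cutter in it must stay above the rim.
- round_large: large round steel cutter, 68 mm outside, about 62 mm clear inside. Origin at the centre of its underside, z up; round; stands upright, 34 mm high, straight-sided, open right through, thin-walled with a small bead at the top. Loose, under 0.1 kg; grip it across its outside from above.
- round_medium: medium round steel cutter, 48 mm outside, about 41 mm clear inside (another stands out of reach by the bowl at the far end; ignore it). Origin at the centre of its underside, z up; round; stands upright, 34 mm high, straight-sided, open right through, thin-walled with a small bead at the top. Loose, under 0.1 kg; grip it across its outside from above.
- round_small: small round steel cutter, 28 mm outside. Origin at the centre of its underside, z up; round; stands upright, 34 mm high, straight-sided, open right through, thin-walled with a small bead at the top. Loose, under 0.1 kg; grip it across its outside from above.
- square_large: large square steel cutter, 60 x 60 mm outside, 54 x 54 mm clear inside. Origin at the centre of its underside, z up; x and y square to its sides; stands upright, 34 mm high, straight-sided, open right through, thin-walled with a small bead at the top. Loose, under 0.1 kg; grip it across its outside from above.
- square_small: small square steel cutter, 36 x 36 mm outside. Origin at the centre of its underside, z up; x and y square to its sides; stands upright, 34 mm high, straight-sided, open right through, thin-walled with a small bead at the top. Loose, under 0.1 kg; grip it across its outside from above.
- scale: bystander: flat digital kitchen scale, 214 mm along its x, 136 wide, 23 high, loose, lying beyond the tins; leave it alone
- tape: bystander: roll of tape, 104 mm across and 25 mm high, loose, lying flat beyond the tins; leave it alone
- pen: bystander: marker pen, 17 x 135 x 16 mm, loose, lying at the back; leave it alone

How it is judged:
At the end, for the whole second after the job is handed in: All five cutters at rest, upright (within 0.1 rad) and flat on the floor of their own tin base (underside less than 7 mm above the bench), each one's centre within 30 mm of the tin's centre: the three round ones nested in the round base, the two square ones nested in the square base (horizontal distance between each of round_large, round_medium, round_small and round_tin below 0.03 m and z of each of round_large, round_medium, round_small in the frame of round_tin below 0.007 m and angle between each of round_large, round_medium, round_small, square_large, square_small's own z axis and vertical below 0.1 rad and linear speed of each of round_large, round_medium, round_small, square_large, square_small below 0.01 m/s and horizontal distance between each of square_large, square_small and square_tin below 0.03 m and z of each of square_large, square_small in the frame of square_tin below 0.007 m); the robot touches nothing.
It fails at once if the scale is pushed more than 20 mm from its place (distance of scale from where it was at the start of the episode above 0.02 m).
It fails at once if the tape is pushed more than 20 mm from its place (distance of tape from where it was at the start of the episode above 0.02 m).
It fails at once if the pen is pushed more than 20 mm from its place (distance of pen from where it was at the start of the episode above 0.02 m).
It also fails if it takes over 120 s, if anything falls off the work surface, if the arm or the gripper's body presses on something with over 40 N, if the wrist force passes 120 N, or if a joint passes its speed limit or range.

## Working session

There is one attempt and no reset: what is moved stays moved. The work goes in short steps, Python scripts to look and compute and a shell command to move; the robot and the scene stay as the last step left them, time stands still between calls to the robot, and variables do not carry over. Pictures are saved under pics/ and viewed, at most 14 in all, crops included, and the job is handed in when it is done.

```bash
mkdir -p pics; ls; python3 - <<'E'
from workcell import env
import cv2,numpy as np
print(env.read_state())
for n in ("top","side"):
    d=env.get_image(n); cv2.imwrite(f"pics/{n}0.png",d["frame"][:,:,::-1]); print(n,d["fx"],d["cx"],d["cy"],np.round(d["world_from_camera"],4).tolist())
d=env.get_image("wrist"); print(d["fx"],d["cx"],d["cy"],np.round(d["tool_from_camera"],4).tolist());cv2.imwrite("pics/wrist0.png",d["frame"][:,:,::-1])
E
```

```text
pics
{'clock': 0.0, 'qpos': array([ 1.34702053e+00,  2.13337248e-01, -3.50716757e-02,  1.32351269e+00,
        4.72447759e-05,  1.57077388e+00]), 'joint_velocities': array([ 1.29346086e-03,  9.25461870e-04, -7.46128025e-05,  1.50028910e-03,
        3.20536387e-04,  1.02106384e-03]), 'tau': array([ 2.50775629e-03, -6.86152697e+01,  4.87127244e+01,  1.74780109e-02,
        3.87424034e-04, -2.21627047e-06]), 'tool_pos': array([0.11086351, 0.48719216, 0.23082063]), 'orientation': array([-8.63028632e-05,  1.11643435e-01,  9.93748170e-01, -5.56488692e-04]), 'ft_force': array([-0.79171981,  0.31108845, -0.11547644]), 'torque': array([-0.04279996,  0.04405089,  0.042941  ]), 'gripper_force': 0.0, 'width': 0.08536941731180997}
top 465.51706214997347 312.6589698777676 201.9529203098734 [[-0.0066, -0.9968, 0.0796, 0.4398], [-1.0, 0.006, -0.0075, -0.0005], [0.007, -0.0797, -0.9968, 1.5789], [0.0, 0.0, 0.0, 1.0]]
side 448.9711024096751 322.95483993919424 200.46033018965824 [[-0.9577, -0.1442, 0.2492, 0.2063], [-0.2879, 0.4745, -0.8318, 1.2323], [0.0017, -0.8684, -0.4959, 0.7933], [0.0, 0.0, 0.0, 1.0]]
322.67947314193606 320.44692926055257 201.38130012895633 [[0.0002, -0.956, -0.2935, 0.0748], [1.0, 0.0004, -0.0006, 0.0002], [0.0007, -0.2935, 0.956, -0.1432], [0.0, 0.0, 0.0, 1.0]]
```

View pics/top0.png

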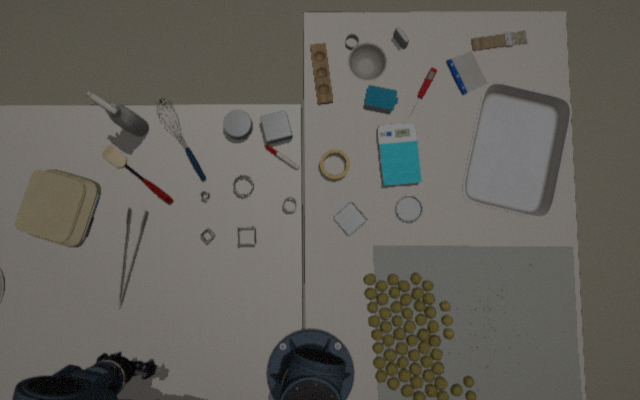

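View pics/wrist0.png

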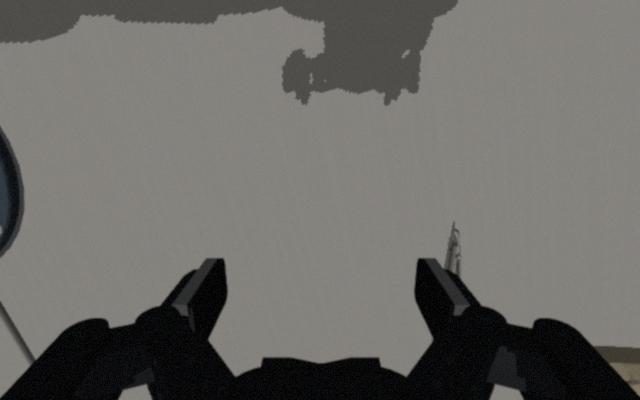

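The top view shows round_large at (243,187), round_medium (289,205), round_small (205,197), square_small (208,237) and square_large (247,237). The square tin is at (350,218) and the round tin at (408,209). The wrist view shows only the bench and the fingers.

```bash
cat > h.py <<'E'
from workcell import env
import cv2,numpy as np
from scipy.spatial.transform import Rotation as R
def pose():
    s=env.read_state(); T=np.eye(4); T[:3,:3]=R.from_quat(s["orientation"],scalar_first=True).as_matrix(); T[:3,3]=s["tool_pos"]; return T
def snap(name,save=None):
    P=pose(); d=env.get_image(name)
    d["T"]=P@d["tool_from_camera"] if name=="wrist" else d["world_from_camera"]
    if save: cv2.imwrite("pics/"+save,d["frame"][:,:,::-1])
    return d
def ray(d,uv,z):
    uv=np.atleast_2d(uv).astype(float)
    c=np.c_[(uv[:,0]-d["cx"])/d["fx"],(uv[:,1]-d["cy"])/d["fy"],np.ones(len(uv))]@d["T"][:3,:3].T
    o=d["T"][:3,3]; return o+c*((z-o[2])/c[:,2])[:,None]
def proj(d,p):
    q=np.linalg.inv(d["T"])@np.append(p,1); return np.array([d["fx"]*q[0]/q[2]+d["cx"],d["fy"]*q[1]/q[2]+d["cy"]])
def rect(d,x,y,z,h=0.07,s=4):
    "overhead resampling of plane z, s px/mm; up=+x, left=+y"
    g=np.arange(h,-h,-0.001/s); X,Y=np.meshgrid(x+g,y+g,indexing="ij")
    T=np.linalg.inv(d["T"]); q=np.stack([X,Y,0*X+z],-1)@T[:3,:3].T+T[:3,3]
    return cv2.remap(d["frame"],(d["fx"]*q[...,0]/q[...,2]+d["cx"]).astype("f4"),(d["fy"]*q[...,1]/q[...,2]+d["cy"]).astype("f4"),cv2.INTER_LINEAR)
def move(x,y,z,yaw):
    "rows' shift (cm) and turn (rad) to the pose: tool down, tool y axis along angle yaw in the world"
    T=pose(); b=[]
    for k in (0,np.pi):
        a=yaw+k; Y=[np.cos(a),np.sin(a),0]; Z=[0,0,-1]; M=np.c_[np.cross(Y,Z),Y,Z]
        b.append(R.from_matrix(T[:3,:3].T@M).as_rotvec())
    t=min(b,key=np.linalg.norm)
    print("turn",np.round(t,3),"shift cm",np.round(T[:3,:3].T@(np.array([x,y,z])-T[:3,3])*100,2))
E
python3 - <<'E'
from h import *
d=snap("top")
for n,uv,z in [("rl",(243,187),.034),("rm",(289,205),.034),("rs",(205,197),.034),("ss",(208,237),.034),("sl",(247,237),.034),("sqtin",(350,218),.01),("rtin",(408,209),.01),("tape",(334,164),.02)]:
    print(n,np.round(ray(d,uv,z)[0],3), np.linalg.norm(ray(d,uv,z)[0][:2]))
c=d["frame"][125:260,190:440,::-1]
cv2.imwrite("pics/c1.png",cv2.resize(c,None,fx=3.2,fy=3.2,interpolation=cv2.INTER_CUBIC))
E
```

```text
rl [0.615 0.22  0.034] 0.6527946781110524
rm [0.554 0.067 0.034] 0.5575378713911066
rs [0.582 0.346 0.034] 0.6770129080574846
ss [0.449 0.335 0.034] 0.5600433881994636
sl [0.448 0.206 0.034] 0.49328094381688187
sqtin [ 0.51  -0.138  0.01 ] 0.5283665531503188
rtin [ 0.539 -0.334  0.01 ] 0.6345924409630953
tape [ 0.693 -0.085  0.02 ] 0.6979079445188112
```

View pics/c1.png

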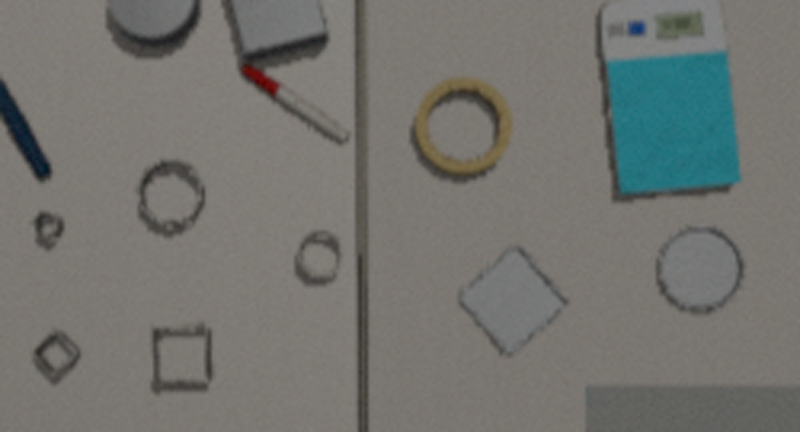

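The crop shows the cutters clearly. The square tin is turned about 45°, with corners in crop pixels at (458,298), (515,247), (568,300) and (510,355). The round tin is at crop (700,269). The plan is to place the inner cutters first: small, then medium over it, then large over both.

```bash
python3 - <<'E'
from h import *
move(.582,.346,.16,1.347)
E
```

```text
turn [-0.001 -0.    -0.   ] shift cm [-49.07  -3.32   7.1 ]
```

```bash
python3 -m crank '[[0,0,0,-49,-3.3,7,1],[0,0,0,-49,-3.3,7,1],[0,0,0,-49,-3.3,7,1],[0,0,0,-49,-3.3,7,1],[0,0,0,-49,-3.3,7,1],[0,0,0,-49,-3.3,7,1],[0,0,0,-49,-3.3,7,1],[0,0,0,-49,-3.3,7,1]]' && python3 - <<'E'
from h import *
s=env.read_state(); print(s["qpos"].round(3))
move(.582,.346,.16,1.347)
E
```

```text
clock: 0.87
tool_pos: [0.4289, 0.3917, 0.1839]
orientation: [-0.0, 0.112, 0.994, -0.0]
ft_force: [-1.1, 2.1, -0.3]
width: 0.0852
gripper_force: 0.0
[0.74  0.393 0.091 1.27  0.    0.964]
turn [-0. -0. -0.] shift cm [-15.94  -1.06   2.39]
```

```bash
python3 -m crank '[[0,0,0,-15.9,-1.1,2.4,1],[0,0,0,-15.9,-1.1,2.4,1],[0,0,0,-15.9,-1.1,2.4,1],[0,0,0,-15.9,-1.1,2.4,1],[0,0,0,-15.9,-1.1,2.4,1],[0,0,0,-15.9,-1.1,2.4,1]]' && python3 - <<'E'
from h import *
d=snap("wrist","w1.png")
r=rect(d,.582,.346,.034); cv2.imwrite("pics/w1r.png",r[:,:,::-1])
cv2.imwrite("pics/w1c.png",np.hstack([d["frame"][:,:,::-1][:, 60:580], cv2.resize(r,(280,280))[np.r_[0:280,[0]*120]][:,:,::-1]]))
E
```

```text
clock: 1.37
tool_pos: [0.5808, 0.3455, 0.1586]
orientation: [-0.001, 0.113, 0.994, -0.001]
ft_force: [-0.4, 0.8, -0.3]
width: 0.0855
gripper_force: 0.0
```

View pics/w1c.png

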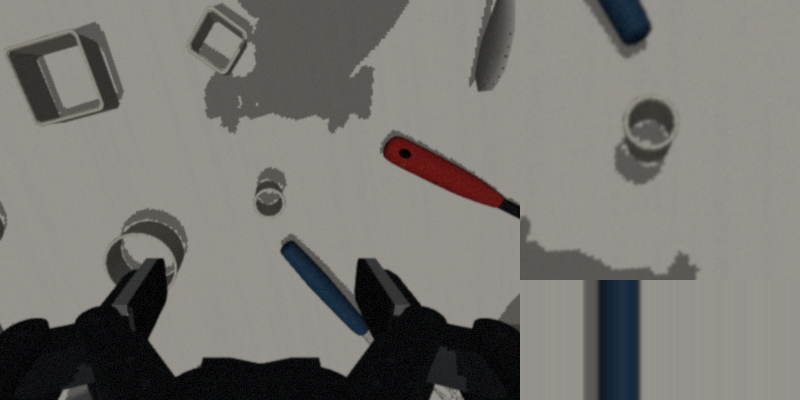

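The wrist view shows the round_small rim at (329,202) and the round_large rim around (203,262). Square_large has rim corners at (67,48), (135,30), (163,106) and (100,124). Square_small has corners at (275,5), (307,40), (288,75) and (248,45).

```bash
cat >> h.py <<'E'
def circ(d,x,y,z,D,h=None,tol=.0015,band=2):
    "rim circle near x,y: Hough on the resampled plane, several candidates"
    h=h or D/2+.02; g=cv2.GaussianBlur(cv2.cvtColor(rect(d,x,y,z,h),cv2.COLOR_RGB2GRAY),(5,5),0)
    c=cv2.HoughCircles(g,cv2.HOUGH_GRADIENT,1.5,20,param1=60,param2=12,minRadius=int((D/2-tol)*4000),maxRadius=int((D/2+tol)*4000)+1)
    return [] if c is None else [(round(x+h-b/4000,4),round(y+h-a/4000,4),round(r/2,1)) for a,b,r in c[0][:4]]
def quad(d,px,z):
    P=ray(d,px,z)[:,:2]; e=P-np.roll(P,1,0); ang=[np.degrees(np.arctan2(*v[::-1]))%90 for v in e]
    return P.mean(0).round(4),np.linalg.norm(e,axis=1).round(4),np.round(ang,1)
E
python3 - <<'E'
from h import *
d=snap("wrist")
print("rs",circ(d,.59,.351,.034,.028)); print("rl",circ(d,.615,.22,.034,.068))
print(ray(d,[[329,202]],.034))
print("sl",quad(d,[(67,48),(135,30),(163,106),(100,124)],.034))
print("ss",quad(d,[(275,5),(307,40),(288,75),(248,45)],.034))
t=snap("top"); print("sqt",quad(t,np.array([(458,298),(515,247),(568,300),(510,355)])/3.2+[190,125],.01))
print("rt",circ(t,.539,-.334,.010,.089,tol=.004), ray(t,np.array([(700,269)])/3.2+[190,125],.01))
E
```

```text
rs [(np.float32(0.5901), np.float32(0.3511), np.float32(25.3)), (np.float32(0.5736), np.float32(0.3567), np.float32(25.8)), (np.float32(0.5841), np.float32(0.3529), np.float32(27.0)), (np.float32(0.5766), np.float32(0.3522), np.float32(26.1))]
rl [(np.float32(0.6238), np.float32(0.2217), np.float32(66.0)), (np.float32(0.6159), np.float32(0.2344), np.float32(67.8)), (np.float32(0.6047), np.float32(0.2397), np.float32(66.1)), (np.float32(0.6103), np.float32(0.2322), np.float32(66.1))]
[[0.58935156 0.3518054  0.034     ]]
sl (array([0.4538, 0.2118]), array([0.058 , 0.0553, 0.0562, 0.055 ]), array([1. , 0. , 0.7, 1.9]))
ss (array([0.4571, 0.3426]), array([0.0344, 0.0329, 0.0289, 0.0365]), array([38.2, 32. , 45.7, 41.6]))
sqt (array([ 0.5076, -0.1386]), array([0.081 , 0.081 , 0.0789, 0.0845]), array([41.9, 41.4, 44.4, 42.8]))
rt [] [[ 0.53906354 -0.33700921  0.01      ]]
```

```bash
python3 - <<'E'
from h import *
move(.590,.351,.011,1.347)
E
```

```text
turn [ 0.    -0.     0.001] shift cm [-1.    0.61 14.95]
```

```bash
python3 -m crank '[[0,0,0,-1,0.6,4,1],[0,0,0,-1,0.6,8,0.7],[0,0,0,-1,0.6,12,0.6],[0,0,0,-1,0.6,14,0.6],[0,0,0,-1,0.6,14.9,0.6],[0,0,0,-1,0.6,14.9,0.6]]' 40 && python3 -m crank '[[0,0,0,0,0,0,0],[0,0,0,0,0,0,0],[0,0,0,0,0,0,0],[0,0,0,0,0,0,0],[0,0,0,0,0,0,0],[0,0,0,0,0,0,0],[0,0,0,0,0,0,0],[0,0,0,0,0,0,0]]' 40 && python3 - <<'E'
from h import *
print(pose()[2,3],env.read_state()["width"]); move(.540,-.335,.16,1.347)
E
```

```text
clock: 2.02
tool_pos: [0.5891, 0.3506, 0.0101]
orientation: [-0.001, 0.111, 0.994, -0.001]
ft_force: [-0.9, -0.2, -0.0]
width: 0.0511
gripper_force: 0.0
clock: 2.68
tool_pos: [0.592, 0.3514, 0.0135]
orientation: [0.001, 0.112, 0.994, 0.001]
ft_force: [-0.2, 1.1, 8.8]
width: 0.026
gripper_force: 40.4
0.013497992058972688 0.02596201218998674
turn [0.003 0.002 0.   ] shift cm [-10.19 -68.04 -14.81]
```

```bash
python3 -m crank '[[0,0,0,0,0,-2,0],[0,0,0,0,0,-6,0],[0,0,0,0,0,-10,0],[0,0,0,-1,-4,-13,0],[0,0,0,-2,-8,-15,0],[0,0,0,-3,-12,-15,0],[0,0,0,-3,-16,-15,0],[0,0,0,-3,-16,-15,0]]' && python3 - <<'E'
from h import *
d=snap("wrist","w2.png")
move(.540,-.335,.16,1.347)
E
```

```text
clock: 3.35
tool_pos: [0.5845, 0.1829, 0.1634]
orientation: [0.001, 0.113, 0.994, -0.0]
ft_force: [-1.6, -1.1, -0.6]
width: 0.0263
gripper_force: 39.6
turn [ 0.     0.002 -0.004] shift cm [ -7.36 -51.51   0.33]
```

View pics/w2.png

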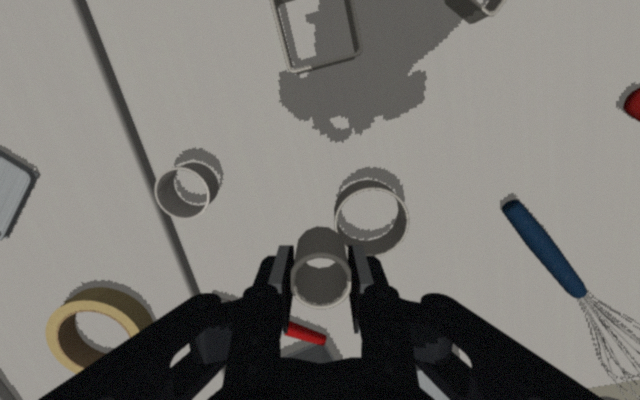

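The small cutter is held upright between the pads, with its rim at (320,280). The medium cutter is visible at (185,188) and the large at (372,215).

```bash
python3 -m crank '[[0,0,0,-7,-51,0.3,0],[0,0,0,-7,-51,0.3,0],[0,0,0,-7,-51,0.3,0],[0,0,0,-7,-51,0.3,0],[0,0,0,-7,-51,0.3,0],[0,0,0,-7,-51,0.3,0],[0,0,0,-7,-51,0.3,0],[0,0,0,-7,-51,0.3,0]]' && python3 -m crank '[[0,0,0,-2,-17,0,0],[0,0,0,-2,-17,0,0],[0,0,0,-2,-17,0,0],[0,0,0,-2,-17,0,0],[0,0,0,-2,-17,0,0],[0,0,0,-2,-17,0,0]]' && python3 - <<'E'
from h import *
d=snap("wrist","w3.png")
T=pose(); print(env.read_state()["qpos"].round(2))
# held rim centre: plane 22 mm behind the TCP
p=ray(d,[(320,280)],T[2,3]+.022)[0]; print("held in tool",(T[:3,:3].T@(p-T[:3,3])).round(4))
print("tin",circ(d,.54,-.335,.01,.089,tol=.003))
move(.540,-.335,.16,1.347)
E
```

```text
clock: 4.07
tool_pos: [0.5555, -0.1459, 0.1603]
orientation: [0.001, 0.111, 0.994, -0.0]
ft_force: [0.2, -0.6, 0.1]
width: 0.026
gripper_force: 39.7
clock: 4.57
tool_pos: [0.5371, -0.3167, 0.1596]
orientation: [0.0, 0.113, 0.994, -0.0]
ft_force: [0.4, 1.1, -0.6]
width: 0.026
gripper_force: 39.7
[-0.53  0.49  0.18  1.26  0.   -0.3 ]
held in tool [ 0.0026 -0.0018 -0.022 ]
tin [(np.float32(0.5421), np.float32(-0.3371), np.float32(86.6)), (np.float32(0.5361), np.float32(-0.3341), np.float32(87.4)), (np.float32(0.5387), np.float32(-0.3408), np.float32(88.4)), (np.float32(0.5462), np.float32(-0.3416), np.float32(94.2))]
turn [ 0.     0.001 -0.001] shift cm [-0.7  -1.9  -0.04]
```

View pics/w3.png

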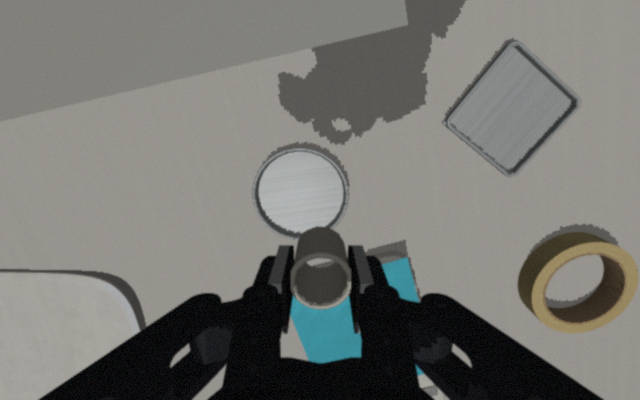

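The round tin is centred near (301,192) and the square tin has corners (513,39), (578,101), (510,175) and (445,121). The scale's edge is at about (350,260), clear of both.

```bash
python3 - <<'E'
from h import *
d=snap("wrist")
l,r,b=ray(d,[(253,193),(349,193),(301,192)],.01); print("tin",b,np.linalg.norm(l-r))
f=cv2.cvtColor(d["frame"],cv2.COLOR_RGB2GRAY); m=(f>165).astype(np.uint8); m[:120]=0;m[250:]=0;m[:,:240]=0;m[:,360:]=0
c=max(cv2.findContours(m,0,2)[0],key=cv2.contourArea); e=cv2.fitEllipse(c); print(e, ray(d,[e[0]],.003))
print("sqt",quad(d,[(513,39),(578,101),(510,175),(445,121)],.01))
cx,cy=b[:2]; move(cx,cy,.016,1.347)
E
```

```text
tin [ 0.53911567 -0.33402753  0.01      ] 0.09040278612129049
((297.4033203125, 192.27841186523438), (74.64307403564453, 81.19131469726562), 115.53687286376953) [[ 0.54039798 -0.33833431  0.003     ]]
sqt (array([ 0.5089, -0.1374]), array([0.0814, 0.081 , 0.0809, 0.0817]), array([40.6, 40.2, 41.1, 40.6]))
turn [ 0.  0. -0.] shift cm [-0.59 -1.94 14.36]
```

```bash
python3 -m crank '[[0,0,0,-0.9,-2.1,2,0],[0,0,0,-0.9,-2.1,6,0],[0,0,0,-0.9,-2.1,10,0],[0,0,0,-0.9,-2.1,12,0],[0,0,0,-0.9,-2.1,13.5,0],[0,0,0,-0.9,-2.1,14,0],[0,0,0,-0.9,-2.1,14.2,0],[0,0,0,-0.9,-2.1,14.3,0]]'; python3 -m crank '[[0,0,0,0,0,0,0],[0,0,0,0,0,0.1,0],[0,0,0,0,0,0.1,0]]'
```

```text
clock: 5.33
tool_pos: [0.5422, -0.3363, 0.0173]
orientation: [0.001, 0.111, 0.994, -0.0]
ft_force: [0.8, -0.7, 0.3]
width: 0.0258
gripper_force: 39.7
clock: 5.58
tool_pos: [0.5422, -0.3372, 0.0166]
orientation: [0.001, 0.112, 0.994, -0.0]
ft_force: [0.5, 2.3, 5.5]
width: 0.0261
gripper_force: 40.3
```

```bash
python3 -m crank '[[0,0,0,0,0,-0.1,0.55],[0,0,0,0,0,-0.1,0.55],[0,0,0,0,0,-0.1,0.55],[0,0,0,0,0,-0.1,0.6],[0,0,0,0,0,-2,0.7],[0,0,0,0,0,-5,1],[0,0,0,0,0,-9,1],[0,0,0,0,0,-13,1]]'; python3 - <<'E'
from h import *
d=snap("wrist","w4.png"); print("rs",circ(d,.54,-.336,.037,.028),circ(d,.54,-.336,.037,.026))
T=np.eye(4);T[:3,:3]=R.from_quat([.001,.113,.994,0],scalar_first=True).as_matrix();T[:3,3]=[.5845,.1829,.1634]
d["T"]=T@d["tool_from_camera"]; print("rm",ray(d,[(183,188)],.034),"rl",ray(d,[(372,217)],.034))
move(.56,.07,.16,1.347)
E
```

```text
clock: 6.25
tool_pos: [0.5405, -0.3365, 0.1463]
orientation: [-0.001, 0.112, 0.994, 0.0]
ft_force: [0.8, -0.3, -0.1]
width: 0.0854
gripper_force: 0.0
rs [(np.float32(0.5416), np.float32(-0.3378), np.float32(27.7)), (np.float32(0.5266), np.float32(-0.3318), np.float32(31.1)), (np.float32(0.5236), np.float32(-0.3536), np.float32(31.1)), (np.float32(0.5371), np.float32(-0.3341), np.float32(30.2))] [(np.float32(0.5413), np.float32(-0.3388), np.float32(25.2)), (np.float32(0.5342), np.float32(-0.3358), np.float32(24.4)), (np.float32(0.5233), np.float32(-0.3294), np.float32(24.4)), (np.float32(0.5447), np.float32(-0.3538), np.float32(28.6))]
rm [[0.55465727 0.0667595  0.034     ]] rl [[0.61811713 0.22271281 0.034     ]]
turn [-0.003  0.008 -0.   ] shift cm [ 7.43 40.18 -0.65]
```

View pics/w4.png

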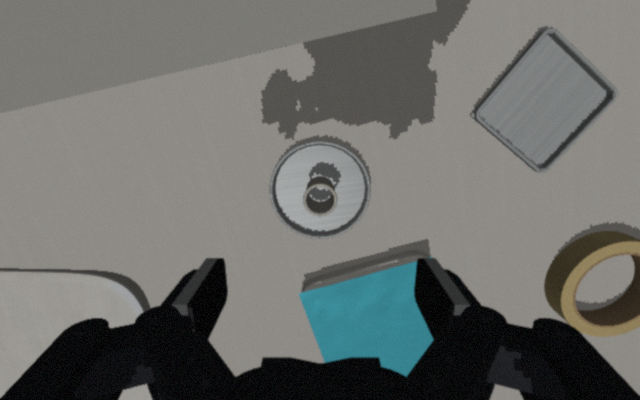

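The small cutter stands upright near the middle of the tin, with its rim at (320,198) and the tin centred at (321,187). Next is the medium.

```bash
python3 -m crank '[[0,0,0,7.8,39.8,-1.3,1],[0,0,0,7.8,39.8,-1.3,1],[0,0,0,7.8,39.8,-1.3,1],[0,0,0,7.8,39.8,-1.3,1],[0,0,0,7.8,39.8,-1.3,1],[0,0,0,7.8,39.8,-1.3,1],[0,0,0,7.8,39.8,-1.3,1],[0,0,0,7.8,39.8,-1.3,1]]' >/dev/null; python3 - <<'E'
from h import *
move(.555,.067,.16,1.347)
E
```

```text
turn [ 0.  0. -0.] shift cm [ 1.15  6.82 -0.38]
```

```bash
python3 -m crank '[[0,0,0,1.1,6.8,-0.4,1],[0,0,0,1.1,6.8,-0.4,1],[0,0,0,1.1,6.8,-0.4,1],[0,0,0,1.1,6.8,-0.4,1]]' >/dev/null; python3 - <<'E'
from h import *
d=snap("wrist","w5.png"); c=circ(d,.555,.067,.034,.048); print("rm",c); 
f=d["frame"].copy()
for q in c[:2]:
    for a in np.linspace(0,6.28,40): cv2.circle(f,tuple(int(v) for v in proj(d,[q[0]+.024*np.cos(a),q[1]+.024*np.sin(a),.034])),0,(255,0,0) if q is c[0] else (0,255,0),-1)
cv2.imwrite("pics/w5c.png",cv2.resize(f[130:260,230:430,::-1],None,fx=3,fy=3))
move(*[float(v) for v in c[0][:2]],.010,1.347)
E
```

```text
rm [(np.float32(0.5579), np.float32(0.0643), np.float32(46.0)), (np.float32(0.5456), np.float32(0.0692), np.float32(50.2)), (np.float32(0.5538), np.float32(0.0673), np.float32(45.3)), (np.float32(0.5452), np.float32(0.0636), np.float32(50.2))]
turn [-0.    -0.     0.001] shift cm [-0.23 -0.   14.99]
```

View pics/w5c.png

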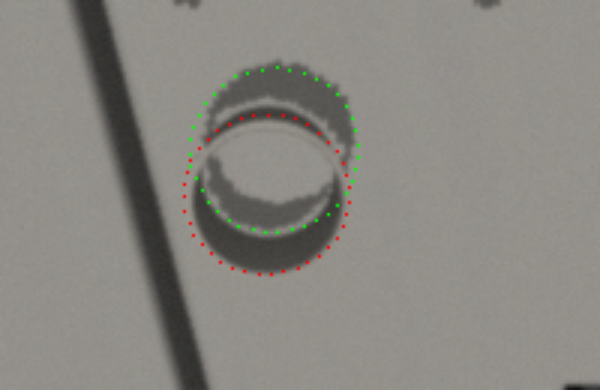

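The first fitted circle follows the medium cutter's top rim, centred at crop (268,196).

```bash
python3 -m crank '[[0,0,0,-0.2,0,4,1],[0,0,0,-0.2,0,8,1],[0,0,0,-0.2,0,12,0.9],[0,0,0,-0.2,0,14,0.8],[0,0,0,-0.2,0,14.7,0.8],[0,0,0,-0.2,0,14.7,0.8]]' 40 && python3 -m crank '[[0,0,0,0,0,0,0],[0,0,0,0,0,0,0],[0,0,0,0,0,0,0],[0,0,0,0,0,0,0],[0,0,0,0,0,0,0],[0,0,0,0,0,0,0]]' 40 && python3 -m crank '[[0,0,0,0,0,-2,0],[0,0,0,0,0,-6,0],[0,0,0,0,0,-10,0],[0,0,0,0,-4,-13,0],[0,0,0,0,-8,-15,0],[0,0,0,0,-12,-15,0],[0,0,0,0,-16,-15,0],[0,0,0,0,-20,-15,0]]' && python3 - <<'E'
from h import *
move(.541,-.337,.16,1.347)
E
```

```text
clock: 7.85
tool_pos: [0.5566, 0.063, 0.0117]
orientation: [-0.001, 0.112, 0.994, -0.0]
ft_force: [-0.4, 0.4, 0.1]
width: 0.0683
gripper_force: 0.0
clock: 8.35
tool_pos: [0.5591, 0.0641, 0.0152]
orientation: [0.002, 0.112, 0.994, 0.0]
ft_force: [-1.5, -2.2, 5.8]
width: 0.0454
gripper_force: 40.2
clock: 9.02
tool_pos: [0.5147, -0.1275, 0.1656]
orientation: [0.002, 0.111, 0.994, -0.0]
ft_force: [1.0, -0.3, -0.3]
width: 0.0453
gripper_force: 41.3
turn [-0.     0.004  0.001] shift cm [ -7.2  -19.85   0.59]
```

```bash
python3 -m crank '[[0,0,0,-7.2,-19.8,0.6,0],[0,0,0,-7.2,-19.8,0.6,0],[0,0,0,-7.2,-19.8,0.6,0],[0,0,0,-7.2,-19.8,0.6,0],[0,0,0,-7.2,-19.8,0.6,0],[0,0,0,-7.2,-19.8,0.6,0],[0,0,0,-7.2,-19.8,0.6,0]]' && python3 - <<'E'
from h import *
d=snap("wrist","w6.png"); T=pose()
c=circ(d,*T[:2,3],T[2,3]+.019,.048); print("held",[(T[:3,:3].T@(np.array([a,b,T[2,3]+.019])-T[:3,3])).round(4) for a,b,_ in c[:2]],c[:2])
move(.541,-.337,.020,1.347)
E
```

```text
clock: 9.6
tool_pos: [0.5407, -0.3371, 0.1578]
orientation: [0.001, 0.113, 0.994, -0.0]
ft_force: [-0.9, 0.3, -0.4]
width: 0.0459
gripper_force: 41.4
held [array([ 0.0009, -0.0014, -0.019 ]), array([-0.0195, -0.0013, -0.019 ])] [(np.float64(0.5396), np.float64(-0.3366), np.float32(46.0)), (np.float64(0.5595), np.float64(-0.3411), np.float32(48.6))]
turn [-0.     0.001 -0.001] shift cm [-0.04 -0.14 13.79]
```

View pics/w6.png

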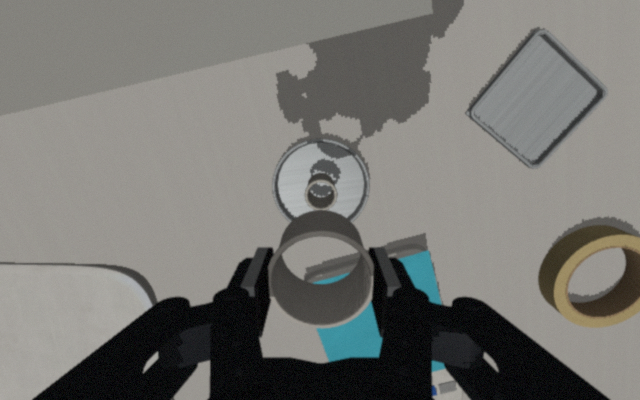

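The medium is held upright at (322,277), and the small cutter is visible in the tin at (321,193). Lowering it over the small one.

```bash
python3 -m crank '[[0,0,0,-0.1,0,4,0],[0,0,0,-0.1,0,8,0],[0,0,0,-0.1,0,10,0],[0,0,0,-0.1,0,11.5,0],[0,0,0,-0.1,0,12.5,0],[0,0,0,-0.1,0,13.3,0],[0,0,0,-0.1,0,13.7,0],[0,0,0,-0.1,0,13.8,0]]'; python3 -m crank '[[0,0,0,0,0,0.1,0],[0,0,0,0,0,0.2,0],[0,0,0,0,0,0.2,0]]'
```

```text
clock: 10.32
tool_pos: [0.542, -0.3345, 0.0194]
orientation: [0.0, 0.111, 0.994, -0.0]
ft_force: [0.2, 0.3, -1.5]
width: 0.0453
gripper_force: 41.4
clock: 10.57
tool_pos: [0.5423, -0.3351, 0.0182]
orientation: [0.001, 0.112, 0.994, -0.0]
ft_force: [-1.0, 1.1, 4.7]
width: 0.0451
gripper_force: 41.9
```

```bash
python3 -m crank '[[0,0,0,0,0,-0.1,0.8],[0,0,0,0,0,-0.1,0.8],[0,0,0,0,0,-0.1,0.8],[0,0,0,0,0,-0.1,0.8],[0,0,0,0,0,-2,0.9],[0,0,0,0,0,-5,1],[0,0,0,0,0,-9,1],[0,0,0,0,0,-13,1]]'; python3 - <<'E'
from h import *
d=snap("wrist","w7.png"); print("rs",circ(d,.541,-.337,.037,.028)[:1],"rm",circ(d,.541,-.337,.037,.048)[:2])
move(.621,.222,.16,1.347)
E
```

```text
clock: 11.23
tool_pos: [0.5409, -0.3344, 0.148]
orientation: [-0.001, 0.112, 0.994, 0.0]
ft_force: [1.2, -0.2, 0.3]
width: 0.0854
gripper_force: 0.0
rs [(np.float32(0.5414), np.float32(-0.3369), np.float32(27.8))] rm [(np.float32(0.5413), np.float32(-0.3352), np.float32(46.0)), (np.float32(0.5282), np.float32(-0.3239), np.float32(51.1))]
turn [-0.003  0.008 -0.   ] shift cm [ 4.84 56.13 -0.5 ]
```

View pics/w7.png

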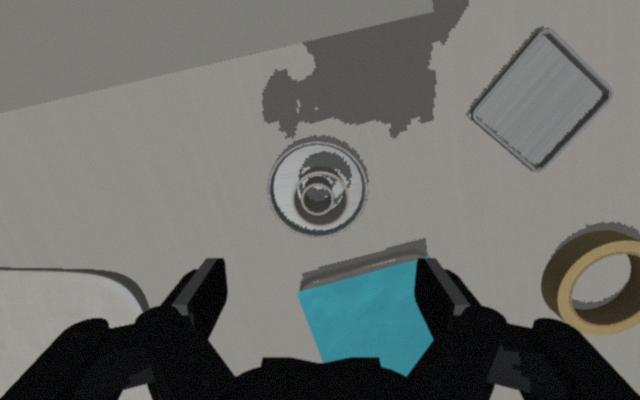

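The medium is nested around the small at (320,192), both flat. Next is the large round.

```bash
python3 -m crank '[[0,0,0,4.8,56.1,-1.2,1],[0,0,0,4.8,56.1,-1.2,1],[0,0,0,4.8,56.1,-1.2,1],[0,0,0,4.8,56.1,-1.2,1],[0,0,0,4.8,56.1,-1.2,1],[0,0,0,4.8,56.1,-1.2,1],[0,0,0,4.8,56.1,-1.2,1],[0,0,0,4.8,56.1,-1.2,1]]' >/dev/null; python3 - <<'E'
from h import *
move(.621,.222,.16,1.347)
E
```

```text
turn [ 0.  0. -0.] shift cm [ 1.73 22.66 -0.57]
```

```bash
python3 -m crank '[[0,0,0,1.7,22.7,-0.6,1],[0,0,0,1.7,22.7,-0.6,1],[0,0,0,1.7,22.7,-0.6,1],[0,0,0,1.7,22.7,-0.6,1],[0,0,0,1.7,22.7,-0.6,1],[0,0,0,1.7,22.7,-0.6,1],[0,0,0,1.7,22.7,-0.6,1],[0,0,0,1.7,22.7,-0.6,1]]' >/dev/null; python3 - <<'E'
from h import *
d=snap("wrist","w8.png"); c=circ(d,.621,.222,.034,.067); print(c)
f=d["frame"].copy()
for q in c[:1]:
    for a in np.linspace(0,6.28,40): cv2.circle(f,tuple(int(v) for v in proj(d,[q[0]+.034*np.cos(a),q[1]+.034*np.sin(a),.034])),0,(255,0,0),-1)
cv2.imwrite("pics/w8c.png",f[:,:,::-1])
move(*[float(v) for v in c[0][:2]],.010,1.347)
E
```

```text
[(np.float32(0.6233), np.float32(0.2221), np.float32(65.1)), (np.float32(0.6087), np.float32(0.2254), np.float32(65.1)), (np.float32(0.6199), np.float32(0.2179), np.float32(70.1)), (np.float32(0.6184), np.float32(0.2284), np.float32(67.6))]
turn [-0.    -0.     0.001] shift cm [-0.16  0.22 14.98]
```

View pics/w8c.png

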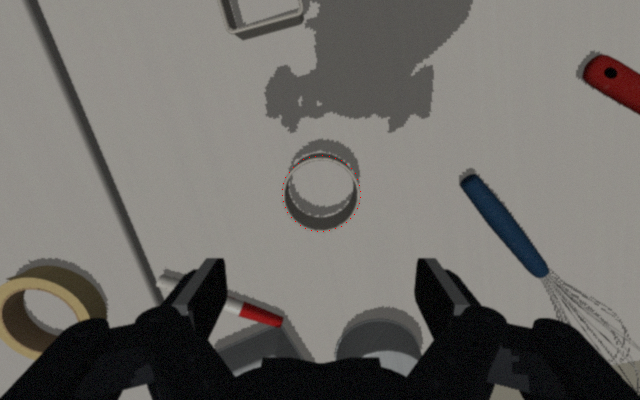

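The fitted circle matches the large round rim at (322,194). The pen at (165–280, 275–325) lies well clear of the fingers' path.

```bash
python3 -m crank '[[0,0,0,-0.2,0.2,4,1],[0,0,0,-0.2,0.2,8,1],[0,0,0,-0.2,0.2,10,1],[0,0,0,-0.2,0.2,12,1],[0,0,0,-0.2,0.2,14,1],[0,0,0,-0.2,0.2,15,1],[0,0,0,-0.2,0.2,15.3,1]]' 40 && python3 -m crank '[[0,0,0,0,0,0,0],[0,0,0,0,0,0,0],[0,0,0,0,0,0,0],[0,0,0,0,0,0,0],[0,0,0,0,0,0,0],[0,0,0,0,0,0,0]]' 40 && python3 -m crank '[[0,0,0,0,0,-2,0],[0,0,0,0,0,-6,0],[0,0,0,0,0,-10,0],[0,0,0,0,-4,-13,0],[0,0,0,0,-8,-15.4,0],[0,0,0,0,-12,-15.4,0],[0,0,0,0,-16,-15.4,0],[0,0,0,0,-20,-15.4,0]]' && python3 - <<'E'
from h import *
move(.5413,-.3358,.16,1.347)
E
```

```text
clock: 13.25
tool_pos: [0.6229, 0.2203, 0.0055]
orientation: [-0.001, 0.112, 0.994, -0.001]
ft_force: [-0.0, -0.4, -0.3]
width: 0.0851
gripper_force: 0.0
clock: 13.75
tool_pos: [0.6247, 0.2219, 0.0081]
orientation: [0.001, 0.112, 0.994, 0.0]
ft_force: [1.3, -1.2, 6.5]
width: 0.067
gripper_force: 45.2
clock: 14.42
tool_pos: [0.5806, 0.0319, 0.1621]
orientation: [0.001, 0.111, 0.994, 0.0]
ft_force: [-0.1, -0.4, -0.6]
width: 0.0668
gripper_force: 45.3
turn [0.001 0.002 0.001] shift cm [ -4.3  -36.73   0.2 ]
```

```bash
python3 -m crank '[[0,0,0,-4.3,-36.7,0.2,0],[0,0,0,-4.3,-36.7,0.2,0],[0,0,0,-4.3,-36.7,0.2,0],[0,0,0,-4.3,-36.7,0.2,0],[0,0,0,-4.3,-36.7,0.2,0],[0,0,0,-4.3,-36.7,0.2,0],[0,0,0,-4.3,-36.7,0.2,0],[0,0,0,-4.3,-36.7,0.2,0]]'>/dev/null; python3 -m crank '[[0,0,0,-0.4,-3.5,0,0],[0,0,0,-0.4,-3.5,0,0],[0,0,0,-0.4,-3.5,0,0]]'; python3 - <<'E'
from h import *
d=snap("wrist","w9.png"); T=pose()
c=circ(d,*T[:2,3],T[2,3]+.026,.067); print("held",[((T[:3,:3].T@(np.array([a,b,T[2,3]+.026])-T[:3,3])).round(4),r) for a,b,r in c[:2]])
move(.5413,-.3358,.011,1.347)
E
```

```text
clock: 15.33
tool_pos: [0.5408, -0.3348, 0.1589]
orientation: [-0.0, 0.113, 0.994, 0.0]
ft_force: [-0.1, 0.6, -1.4]
width: 0.067
gripper_force: 45.3
held [(array([ 0.0016, -0.0026, -0.026 ]), np.float32(64.3)), (array([-0.0022,  0.0006, -0.026 ]), np.float32(69.2))]
turn [ 0.    -0.    -0.001] shift cm [-0.07 -0.24 14.81]
```

View pics/w9.png

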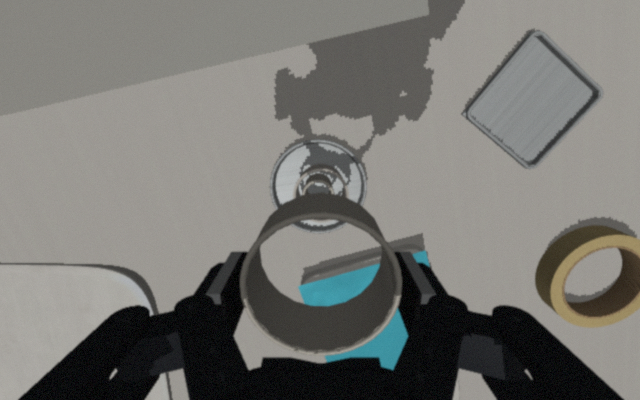

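The large round is held upright at (321,272), above the nested pair at (320,185). Lowering it.

```bash
python3 -m crank '[[0,0,0,-0.2,-0.1,4,0],[0,0,0,-0.2,-0.1,8,0],[0,0,0,-0.2,-0.1,10,0],[0,0,0,-0.2,-0.1,11.5,0],[0,0,0,-0.2,-0.1,13,0],[0,0,0,-0.2,-0.1,14,0],[0,0,0,-0.2,-0.1,14.6,0],[0,0,0,-0.2,-0.1,14.7,0]]'; python3 -m crank '[[0,0,0,0,0,0.1,0],[0,0,0,0,0,0.1,0]]'
```

```text
clock: 16.05
tool_pos: [0.5432, -0.3335, 0.0117]
orientation: [-0.0, 0.111, 0.994, 0.0]
ft_force: [-0.3, -0.4, -0.2]
width: 0.0676
gripper_force: 45.3
clock: 16.22
tool_pos: [0.5437, -0.3346, 0.012]
orientation: [0.0, 0.112, 0.994, -0.0]
ft_force: [0.1, 0.1, 0.3]
width: 0.0674
gripper_force: 45.3
```

```bash
python3 -m crank '[[0,0,0,0,0,0.1,0],[0,0,0,0,0,0.15,0],[0,0,0,0,0,0.15,0]]'; python3 -m crank '[[0,0,0,0,0,0,1],[0,0,0,0,0,0,1],[0,0,0,0,0,0,1],[0,0,0,0,0,-1,1],[0,0,0,0,0,-3,1],[0,0,0,0,0,-7,1],[0,0,0,0,0,-11,1],[0,0,0,0,0,-14,1]]'; python3 - <<'E'
from h import *
d=snap("wrist","w10.png"); print([circ(d,.541,-.336,.037,D)[:2] for D in (.028,.048,.067)])
move(.457,.3426,.16,.7)
E
```

```text
clock: 16.47
tool_pos: [0.5439, -0.3349, 0.011]
orientation: [0.001, 0.112, 0.994, -0.0]
ft_force: [-1.3, 3.0, 8.3]
width: 0.0674
gripper_force: 46.2
clock: 17.13
tool_pos: [0.5434, -0.3347, 0.1538]
orientation: [0.001, 0.112, 0.994, -0.001]
ft_force: [0.5, -0.8, 0.2]
width: 0.0856
gripper_force: 0.0
[[(np.float32(0.5403), np.float32(-0.3371), np.float32(25.2)), (np.float32(0.5377), np.float32(-0.3314), np.float32(31.1))], [(np.float32(0.5428), np.float32(-0.3349), np.float32(47.8)), (np.float32(0.5304), np.float32(-0.3349), np.float32(47.0))], [(np.float32(0.5429), np.float32(-0.3341), np.float32(65.1)), (np.float32(0.5294), np.float32(-0.3333), np.float32(69.2))]]
turn [-0.     0.009  0.647] shift cm [23.66 64.19 -0.45]
```

View pics/w10.png

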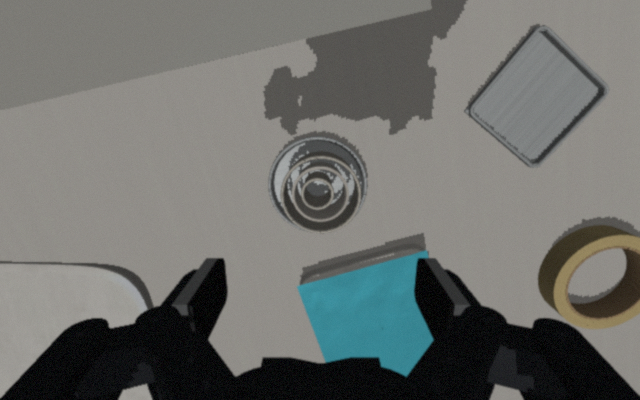

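The last picture shows all three round cutters nested in the round tin around (318,188). Only one view is left, so I'll find the squares numerically.

```bash
python3 -m crank '[[0,0,0.12,23.6,64.2,-1,1],[0,0,0.24,23.6,64.2,-1,1],[0,0,0.36,23.6,64.2,-1,1],[0,0,0.48,23.6,64.2,-1,1],[0,0,0.6,23.6,64.2,-1,1],[0,0,0.647,23.6,64.2,-1,1],[0,0,0.647,23.6,64.2,-1,1],[0,0,0.647,23.6,64.2,-1,1]]' ; python3 - <<'E'
from h import *
move(.457,.3426,.16,.7)
E
```

```text
clock: 17.85
tool_pos: [0.5003, -0.0049, 0.1554]
orientation: [0.0, 0.422, 0.907, 0.0]
ft_force: [0.2, -0.7, 0.2]
width: 0.0854
gripper_force: 0.0
turn [ 0.001  0.001 -0.001] shift cm [29.38 19.05 -0.46]
```

```bash
python3 -m crank '[[0,0,0,29.4,19,-0.5,1],[0,0,0,29.4,19,-0.5,1],[0,0,0,29.4,19,-0.5,1],[0,0,0,29.4,19,-0.5,1],[0,0,0,29.4,19,-0.5,1],[0,0,0,29.4,19,-0.5,1],[0,0,0,29.4,19,-0.5,1],[0,0,0,29.4,19,-0.5,1]]' >/dev/null; python3 -m crank '[[0,0,0,1.5,1,0,1],[0,0,0,1.5,1,0,1]]'; cat >> h.py <<'E'
def lines(d,x,y,z,h,L,yaw):
    "segments on plane z along/across yaw: mid-point offsets (mm) from x,y in axes (yaw, yaw+90), length, angle error deg"
    e=cv2.Canny(cv2.GaussianBlur(cv2.cvtColor(rect(d,x,y,z,h),cv2.COLOR_RGB2GRAY),(5,5),0),25,70)
    s=cv2.HoughLinesP(e,1,np.pi/360,25,minLineLength=L*4000,maxLineGap=12)
    out=[]
    for a,b,c,f in ([] if s is None else s[:,0]):
        p,q=[np.array([h-j/4000,h-i/4000]) for i,j in ((a,b),(c,f))]
        M=np.array([[np.cos(yaw),np.sin(yaw)],[-np.sin(yaw),np.cos(yaw)]]); m=M@(p+q)/2*1000; v=M@(q-p); A=np.degrees(np.arctan2(v[1],v[0]))%180
        k="U" if min(A,180-A)<20 else "V" if abs(A-90)<20 else "?"
        out.append((k,m[0].round(1),m[1].round(1),(np.linalg.norm(v)*1000).round(),A.round(1)))
    for o in sorted(out,key=lambda o:(o[0],o[2] if o[0]=="U" else o[1])): print(*o)
E
python3 - <<'E'
from h import *
d=snap("wrist","w11.png"); T=pose(); print(T[:3,3])
lines(d,.457,.3426,.034,.035,.018,.7)
E
```

```text
clock: 18.68
tool_pos: [0.456, 0.3457, 0.1597]
orientation: [-0.0, 0.42, 0.908, 0.0]
ft_force: [-0.0, 0.2, -0.9]
width: 0.0855
gripper_force: 0.0
[0.45632615 0.34369154 0.15962288]
U -7.8 2.5 27.0 4.9
U -2.4 15.9 28.0 3.4
```

```bash
sed -i 's/,25,70)/,*TH)/; s/^def lines/TH=(25,70)\ndef lines/' h.py; python3 - <<'E'
import h; from h import *
d=snap("wrist"); h.TH=(12,35)
lines(d,.457,.3426,.034,.035,.014,.7)
# profiles of the resampled grey picture through the middle, along tool x (v) and tool y (u)
g=cv2.cvtColor(rect(d,.457,.3426,.034,.035),cv2.COLOR_RGB2GRAY); n=len(g)
M=cv2.getRotationMatrix2D((n/2,n/2),-np.degrees(.7),1); r=cv2.warpAffine(g,M,(n,n),borderMode=1) # up=+u, left=+v
print("u",[(int(35-i/4),int(r[i,n//2-20:n//2+20].mean())) for i in range(0,n,6)])
print("v",[(int(35-i/4),int(r[n//2-20:n//2+20,i].mean())) for i in range(0,n,6)])
E
```

```text
U -0.3 -17.6 26.0 1.0
U -2.3 -7.6 20.0 1.4
U -3.6 2.5 23.0 4.0
U -6.2 32.7 21.0 4.9
V -17.3 -1.1 22.0 93.0
V -15.5 6.8 24.0 92.3
V 13.3 8.4 21.0 92.0
V 13.7 4.3 23.0 92.7
u [(35, 142), (33, 141), (32, 141), (30, 141), (29, 141), (27, 141), (26, 141), (24, 141), (23, 141), (21, 140), (20, 140), (18, 140), (17, 131), (15, 128), (14, 105), (12, 86), (11, 93), (9, 93), (8, 92), (6, 93), (5, 92), (3, 94), (2, 95), (0, 95), (-1, 96), (-2, 98), (-4, 97), (-5, 98), (-7, 98), (-8, 100), (-10, 102), (-11, 101), (-13, 100), (-14, 95), (-16, 64), (-17, 97), (-19, 130), (-20, 128), (-22, 140), (-23, 140), (-25, 140), (-26, 140), (-28, 140), (-29, 140), (-31, 139), (-32, 139), (-34, 140)]
v [(35, 140), (33, 120), (32, 89), (30, 83), (29, 84), (27, 84), (26, 84), (24, 85), (23, 88), (21, 73), (20, 55), (18, 55), (17, 68), (15, 118), (14, 135), (12, 140), (11, 140), (9, 140), (8, 140), (6, 141), (5, 139), (3, 124), (2, 90), (0, 84), (-1, 84), (-2, 84), (-4, 84), (-5, 84), (-7, 80), (-8, 59), (-10, 55), (-11, 55), (-13, 55), (-14, 55), (-16, 64), (-17, 98), (-19, 132), (-20, 137), (-22, 141), (-23, 141), (-25, 140), (-26, 140), (-28, 139), (-29, 140), (-31, 139), (-32, 139), (-34, 141)]
```

```bash
python3 -m crank '[[0,0,-0.02,-0.25,-0.1,4,1],[0,0,-0.02,-0.25,-0.1,8,0.9],[0,0,-0.02,-0.25,-0.1,12,0.75],[0,0,-0.02,-0.25,-0.1,14,0.7],[0,0,-0.02,-0.25,-0.1,14.7,0.7],[0,0,-0.02,-0.25,-0.1,14.7,0.7]]' 40 && python3 -m crank '[[0,0,0,0,0,0,0],[0,0,0,0,0,0,0],[0,0,0,0,0,0,0],[0,0,0,0,0,0,0],[0,0,0,0,0,0,0],[0,0,0,0,0,0,0]]' 40 && python3 -m crank '[[0,0,0,0,0,-2,0],[0,0,0,0,0,-6,0],[0,0,0,0,0,-10,0],[0,0,0,0,0,-13,0],[0,0,0,0,0,-14.7,0]]' && python3 - <<'E'
from h import *
move(.509,-.138,.16,.71)
E
```

```text
clock: 19.28
tool_pos: [0.4573, 0.3378, 0.0115]
orientation: [-0.001, 0.413, 0.911, -0.001]
ft_force: [0.2, -0.3, 0.1]
width: 0.0597
gripper_force: 0.0
clock: 19.78
tool_pos: [0.4591, 0.3401, 0.0142]
orientation: [0.001, 0.413, 0.911, 0.001]
ft_force: [1.2, -1.6, 7.9]
width: 0.0334
gripper_force: 43.1
clock: 20.2
tool_pos: [0.4589, 0.3402, 0.1644]
orientation: [0.001, 0.413, 0.911, 0.003]
ft_force: [1.1, 0.9, -0.1]
width: 0.0332
gripper_force: 42.1
turn [0.006 0.    0.01 ] shift cm [-39.25 -27.78   0.3 ]
```

```bash
python3 -m crank '[[0,0,0.01,-39.2,-27.8,0.3,0],[0,0,0.01,-39.2,-27.8,0.3,0],[0,0,0.01,-39.2,-27.8,0.3,0],[0,0,0.01,-39.2,-27.8,0.3,0],[0,0,0.01,-39.2,-27.8,0.3,0],[0,0,0.01,-39.2,-27.8,0.3,0],[0,0,0.01,-39.2,-27.8,0.3,0],[0,0,0.01,-39.2,-27.8,0.3,0]]' >/dev/null; python3 -m crank '[[0,0,0,-12,-8.5,0,0],[0,0,0,-12,-8.5,0,0],[0,0,0,-12,-8.5,0,0],[0,0,0,-12,-8.5,0,0],[0,0,0,-12,-8.5,0,0]]'; python3 - <<'E'
import h; from h import *
d=snap("wrist","w12.png"); h.TH=(20,60)
lines(d,.509,-.138,.010,.055,.03,.71)
T=pose(); yaw=np.arctan2(T[1,1],T[0,1]); z=T[2,3]+.020
x,y=T[:2,3]; g=cv2.cvtColor(rect(d,x,y,z,.035),cv2.COLOR_RGB2GRAY); n=len(g)
r=cv2.warpAffine(g,cv2.getRotationMatrix2D((n/2,n/2),-np.degrees(yaw),1),(n,n),borderMode=1)
print(yaw,"held v",[(int(35-i/4),int(r[n//2-20:n//2+20,i].mean())) for i in range(0,n,6)])
move(.509,-.138,.016,.71)
E
```

```text
clock: 21.28
tool_pos: [0.5062, -0.1428, 0.1581]
orientation: [0.001, 0.419, 0.908, -0.0]
ft_force: [0.8, -0.2, -0.3]
width: 0.0335
gripper_force: 42.2
U -5.0 -32.1 50.0 179.8
U -5.4 -32.0 49.0 179.8
V -39.9 1.3 70.0 89.8
0.7066759195761532 held v [(35, 169), (33, 170), (32, 170), (30, 171), (29, 122), (27, 61), (26, 61), (24, 61), (23, 61), (21, 60), (20, 61), (18, 71), (17, 88), (15, 137), (14, 153), (12, 153), (11, 153), (9, 154), (8, 154), (6, 154), (5, 153), (3, 105), (2, 61), (0, 60), (-1, 60), (-2, 60), (-4, 61), (-5, 60), (-7, 61), (-8, 61), (-10, 61), (-11, 61), (-13, 61), (-14, 76), (-16, 116), (-17, 146), (-19, 145), (-20, 140), (-22, 133), (-23, 125), (-25, 117), (-26, 109), (-28, 99), (-29, 92), (-31, 92), (-32, 95), (-34, 98)]
turn [ 0.001  0.001 -0.003] shift cm [ 0.03  0.4  14.2 ]
```

```bash
python3 -m crank '[[0,0,0,0,0.4,4,0],[0,0,0,0,0.4,8,0],[0,0,0,0,0.4,11,0],[0,0,0,0,0.4,12.5,0],[0,0,0,0,0.4,13.5,0],[0,0,0,0,0.4,13.9,0],[0,0,0,0,0.4,14.0,0],[0,0,0,0,0.4,14.1,0]]'; python3 -m crank '[[0,0,0,0,0,0.05,0],[0,0,0,0,0,0.1,0]]'
```

```text
clock: 22.0
tool_pos: [0.5098, -0.1359, 0.0175]
orientation: [0.001, 0.417, 0.909, 0.0]
ft_force: [-1.9, 1.2, 4.3]
width: 0.0332
gripper_force: 42.6
clock: 22.17
tool_pos: [0.5099, -0.136, 0.0169]
orientation: [0.001, 0.417, 0.909, 0.0]
ft_force: [-4.4, 2.8, 16.7]
width: 0.0329
gripper_force: 44.1
```

```bash
python3 -m crank '[[0,0,0,0,0,-0.1,0.7],[0,0,0,0,0,-0.1,0.7],[0,0,0,0,0,-0.1,0.7],[0,0,0,0,0,-0.1,0.7],[0,0,0,0,0,-2,0.8],[0,0,0,0,0,-6,1],[0,0,0,0,0,-10,1],[0,0,0,0,0,-14.3,1]]'; python3 - <<'E'
from h import *
d=snap("wrist","w13.png")
# prof through the small square in the tin
x,y,yaw=.509,-.138,.71; g=cv2.cvtColor(rect(d,x,y,.037,.035),cv2.COLOR_RGB2GRAY); n=len(g)
r=cv2.warpAffine(g,cv2.getRotationMatrix2D((n/2,n/2),-np.degrees(yaw),1),(n,n),borderMode=1)
print("u",[(int(35-i/4),int(r[i,n//2-20:n//2+20].mean())) for i in range(0,n,6)])
print("v",[(int(35-i/4),int(r[n//2-20:n//2+20,i].mean())) for i in range(0,n,6)])
move(.454,.212,.16,.02)
E
```

```text
clock: 22.83
tool_pos: [0.5081, -0.1358, 0.1584]
orientation: [-0.001, 0.417, 0.909, -0.0]
ft_force: [2.4, -0.2, 0.0]
width: 0.085
gripper_force: 0.0
u [(35, 156), (33, 167), (32, 167), (30, 167), (29, 164), (27, 164), (26, 163), (24, 158), (23, 161), (21, 161), (20, 139), (18, 129), (17, 81), (15, 68), (14, 82), (12, 86), (11, 84), (9, 83), (8, 81), (6, 81), (5, 82), (3, 80), (2, 76), (0, 81), (-1, 79), (-2, 78), (-4, 87), (-5, 84), (-7, 82), (-8, 81), (-10, 74), (-11, 64), (-13, 83), (-14, 131), (-16, 136), (-17, 150), (-19, 151), (-20, 152), (-22, 153), (-23, 153), (-25, 152), (-26, 150), (-28, 151), (-29, 152), (-31, 151), (-32, 150), (-34, 131)]
v [(35, 81), (33, 78), (32, 78), (30, 78), (29, 77), (27, 83), (26, 102), (24, 65), (23, 56), (21, 61), (20, 112), (18, 141), (17, 152), (15, 155), (14, 155), (12, 155), (11, 155), (9, 155), (8, 146), (6, 108), (5, 80), (3, 78), (2, 77), (0, 78), (-1, 81), (-2, 100), (-4, 71), (-5, 56), (-7, 57), (-8, 56), (-10, 56), (-11, 58), (-13, 80), (-14, 123), (-16, 147), (-17, 158), (-19, 158), (-20, 158), (-22, 159), (-23, 156), (-25, 134), (-26, 90), (-28, 72), (-29, 75), (-31, 112), (-32, 133), (-34, 138)]
turn [0.007 0.005 0.69 ] shift cm [30.18 18.38  0.54]
```

```bash
python3 -m crank '[[0,0,0.12,30.2,18.4,-0.2,1],[0,0,0.24,30.2,18.4,-0.2,1],[0,0,0.36,30.2,18.4,-0.2,1],[0,0,0.48,30.2,18.4,-0.2,1],[0,0,0.6,30.2,18.4,-0.2,1],[0,0,0.69,30.2,18.4,-0.2,1],[0,0,0.69,30.2,18.4,-0.2,1],[0,0,0.69,30.2,18.4,-0.2,1]]' >/dev/null; python3 -m crank '[[0,0,0,0,0,0,1],[0,0,0,0,0,0,1]]'; python3 - <<'E'
from h import *
move(.454,.212,.16,.02)
E
```

```text
clock: 23.72
tool_pos: [0.459, 0.168, 0.1587]
orientation: [0.0, 0.699, 0.716, 0.0]
ft_force: [-0.1, 0.1, 0.5]
width: 0.0855
gripper_force: 0.0
turn [0.    0.    0.004] shift cm [ 4.42 -0.4  -0.13]
```

```bash
python3 -m crank '[[0,0,0,4.4,-0.4,-0.1,1],[0,0,0,4.4,-0.4,-0.1,1],[0,0,0,4.4,-0.4,-0.1,1]]' >/dev/null; python3 - <<'E'
import h; from h import *
d=snap("wrist","w14.png"); h.TH=(15,45)
x,y,yaw=.454,.212,.02
lines(d,x,y,.034,.05,.03,yaw)
g=cv2.cvtColor(rect(d,x,y,.034,.05),cv2.COLOR_RGB2GRAY); n=len(g)
r=cv2.warpAffine(g,cv2.getRotationMatrix2D((n/2,n/2),-np.degrees(yaw),1),(n,n),borderMode=1)
print("u",[(int(50-i/4),int(r[i,n//2-20:n//2+20].mean())) for i in range(40,n-40,6)])
print("v",[(int(50-i/4),int(r[n//2-20:n//2+20,i].mean())) for i in range(40,n-40,6)])
move(.454,.212,.007,.02)
E
```

```text
U -1.2 -18.7 41.0 0.2
U 4.2 24.9 45.0 0.1
V -23.4 4.0 41.0 90.3
V 16.4 7.2 35.0 91.3
u [(40, 139), (38, 139), (37, 139), (35, 139), (34, 140), (32, 139), (31, 133), (29, 122), (28, 77), (26, 52), (25, 105), (23, 103), (22, 84), (20, 83), (19, 83), (17, 89), (16, 128), (14, 138), (13, 139), (11, 138), (10, 139), (8, 140), (7, 140), (5, 139), (4, 140), (2, 140), (1, 139), (0, 139), (-2, 139), (-3, 139), (-5, 139), (-6, 139), (-8, 140), (-9, 139), (-11, 139), (-12, 140), (-14, 139), (-15, 139), (-17, 139), (-18, 139), (-20, 139), (-21, 139), (-23, 122), (-24, 70), (-26, 82), (-27, 127), (-29, 112), (-30, 83), (-32, 83), (-33, 93), (-35, 127), (-36, 139), (-38, 139), (-39, 140)]
v [(40, 84), (38, 84), (37, 83), (35, 84), (34, 86), (32, 89), (31, 61), (29, 55), (28, 66), (26, 80), (25, 109), (23, 139), (22, 140), (20, 141), (19, 139), (17, 139), (16, 139), (14, 140), (13, 140), (11, 140), (10, 140), (8, 140), (7, 140), (5, 139), (4, 139), (2, 140), (1, 140), (0, 140), (-2, 139), (-3, 139), (-5, 138), (-6, 139), (-8, 140), (-9, 140), (-11, 138), (-12, 115), (-14, 87), (-15, 84), (-17, 90), (-18, 93), (-20, 58), (-21, 54), (-23, 55), (-24, 55), (-26, 54), (-27, 55), (-29, 72), (-30, 112), (-32, 132), (-33, 138), (-35, 140), (-36, 140), (-38, 140), (-39, 140)]
turn [-0.  0.  0.] shift cm [ 0.28 -0.08 15.26]
```

```bash
python3 -m crank '[[0,0,0,0.1,0,4,1],[0,0,0,0.1,0,8,1],[0,0,0,0.1,0,11,1],[0,0,0,0.1,0,13,1],[0,0,0,0.1,0,14.5,1],[0,0,0,0.1,0,15.1,1],[0,0,0,0.1,0,15.1,1]]' 40 && python3 -m crank '[[0,0,0,0,0,0,0],[0,0,0,0,0,0,0],[0,0,0,0,0,0,0],[0,0,0,0,0,0,0],[0,0,0,0,0,0,0],[0,0,0,0,0,0,0]]' 40 && python3 -m crank '[[0,0,0,0,0,-2,0],[0,0,0,0,0,-6,0],[0,0,0,0,0,-10,0],[0,0,0,0,0,-13,0],[0,0,0,0,0,-15.2,0],[0,0,0,0,0,-15.2,0]]' && python3 - <<'E'
from h import *
move(.509,-.136,.16,.71)
E
```

```text
clock: 24.6
tool_pos: [0.4541, 0.2093, 0.0077]
orientation: [-0.0, 0.701, 0.714, -0.001]
ft_force: [-1.1, 0.1, 0.1]
width: 0.0854
gripper_force: 0.0
clock: 25.1
tool_pos: [0.4558, 0.2112, 0.0098]
orientation: [0.001, 0.7, 0.714, 0.001]
ft_force: [2.3, -2.1, 7.0]
width: 0.0572
gripper_force: 45.0
clock: 25.6
tool_pos: [0.4566, 0.212, 0.1656]
orientation: [0.001, 0.7, 0.714, 0.003]
ft_force: [1.2, 0.3, 0.4]
width: 0.0571
gripper_force: 44.3
turn [ 0.007 -0.001 -0.69 ] shift cm [-34.9    4.53   0.49]
```

```bash
python3 -m crank '[[0,0,-0.12,-34.9,4.5,0.5,0],[0,0,-0.24,-34.9,4.5,0.5,0],[0,0,-0.36,-34.9,4.5,0.5,0],[0,0,-0.48,-34.9,4.5,0.5,0],[0,0,-0.6,-34.9,4.5,0.5,0],[0,0,-0.69,-34.9,4.5,0.5,0],[0,0,-0.69,-34.9,4.5,0.5,0],[0,0,-0.69,-34.9,4.5,0.5,0]]' >/dev/null; python3 -m crank '[[0,0,0,0,0,0,0],[0,0,0,0,0,0,0]]'; python3 - <<'E'
from h import *
move(.509,-.136,.16,.71)
E
```

```text
clock: 26.43
tool_pos: [0.4994, -0.0903, 0.1559]
orientation: [-0.0, 0.419, 0.908, -0.0]
ft_force: [-0.1, 0.7, -0.2]
width: 0.057
gripper_force: 44.2
turn [-0.    -0.    -0.004] shift cm [-4.1  -2.24 -0.41]
```

```bash
python3 -m crank '[[0,0,0,-4.1,-2.2,-0.4,0],[0,0,0,-4.1,-2.2,-0.4,0],[0,0,0,-4.1,-2.2,-0.4,0],[0,0,0,-4.1,-2.2,-0.4,0]]' >/dev/null; python3 - <<'E'
from h import *
d=snap("wrist","w15.png"); T=pose(); yaw=np.arctan2(T[1,1],T[0,1]); x,y=T[:2,3]; print(yaw,T[:3,3])
g=cv2.cvtColor(rect(d,x,y,T[2,3]+.024,.05),cv2.COLOR_RGB2GRAY); n=len(g)
r=cv2.warpAffine(g,cv2.getRotationMatrix2D((n/2,n/2),-np.degrees(yaw),1),(n,n),borderMode=1)
print("held v",[(int(50-i/4),int(r[n//2-20:n//2+20,i].mean())) for i in range(40,n-40,6)])
move(.509,-.136,.014,.71)
E
```

```text
0.7108909187838911 [ 0.50939969 -0.13248881  0.16018441]
held v [(40, 87), (38, 117), (37, 63), (35, 63), (34, 63), (32, 63), (31, 63), (29, 67), (28, 93), (26, 80), (25, 141), (23, 159), (22, 159), (20, 159), (19, 159), (17, 159), (16, 159), (14, 159), (13, 158), (11, 158), (10, 159), (8, 159), (7, 159), (5, 159), (4, 159), (2, 159), (1, 159), (0, 159), (-2, 159), (-3, 159), (-5, 158), (-6, 84), (-8, 63), (-9, 64), (-11, 63), (-12, 63), (-14, 63), (-15, 63), (-17, 63), (-18, 63), (-20, 63), (-21, 63), (-23, 63), (-24, 63), (-26, 64), (-27, 69), (-29, 103), (-30, 153), (-32, 119), (-33, 120), (-35, 123), (-36, 125), (-38, 112), (-39, 26)]
turn [-0.    -0.001  0.001] shift cm [-0.25 -0.26 14.62]
```

View pics/w15.png

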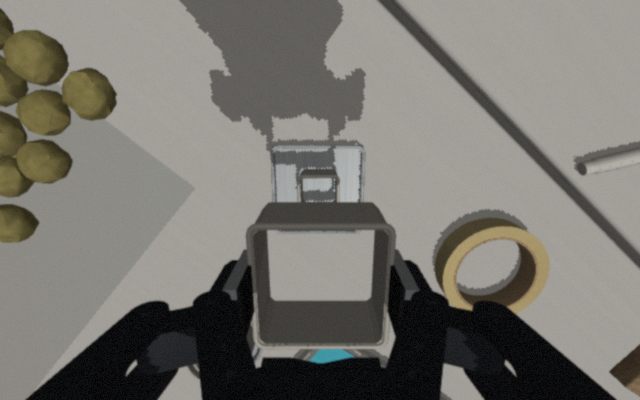

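The large square is held level at (320,285), parallel to the tin, and the small square stands in the tin at (320,185). Lowering it.

```bash
python3 -m crank '[[0,0,0,-0.2,-0.2,4,0],[0,0,0,-0.2,-0.2,8,0],[0,0,0,-0.2,-0.2,10.5,0],[0,0,0,-0.2,-0.2,12.5,0],[0,0,0,-0.2,-0.2,13.8,0],[0,0,0,-0.2,-0.2,14.4,0],[0,0,0,-0.2,-0.2,14.5,0],[0,0,0,-0.2,-0.2,14.6,0]]'; python3 -m crank '[[0,0,0,0,0,0.05,0],[0,0,0,0,0,0.1,0]]'
```

```text
clock: 27.48
tool_pos: [0.5097, -0.1359, 0.0149]
orientation: [0.0, 0.417, 0.909, 0.0]
ft_force: [-0.2, 0.0, -0.0]
width: 0.0575
gripper_force: 44.3
clock: 27.65
tool_pos: [0.5101, -0.1365, 0.0143]
orientation: [0.001, 0.417, 0.909, 0.0]
ft_force: [0.4, 0.3, -0.4]
width: 0.0573
gripper_force: 44.3
```

```bash
python3 -m crank '[[0,0,0,0,0,0.1,0],[0,0,0,0,0,0.15,0],[0,0,0,0,0,0.15,0]]'; python3 -m crank '[[0,0,0,0,0,0.05,0],[0,0,0,0,0,0.05,0]]'
```

```text
clock: 27.9
tool_pos: [0.5101, -0.1367, 0.0127]
orientation: [0.001, 0.417, 0.909, 0.0]
ft_force: [-0.7, 0.4, 8.1]
width: 0.0572
gripper_force: 45.4
clock: 28.07
tool_pos: [0.5102, -0.1367, 0.0125]
orientation: [0.001, 0.417, 0.909, 0.0]
ft_force: [-2.9, 1.9, 13.5]
width: 0.0573
gripper_force: 46.0
```

```bash
python3 -m crank '[[0,0,0,0,0,-0.1,1],[0,0,0,0,0,-0.1,1],[0,0,0,0,0,-0.1,1],[0,0,0,0,0,-0.1,1],[0,0,0,0,0,-2,1],[0,0,0,0,0,-6,1],[0,0,0,0,0,-10,1],[0,0,0,0,0,-14.3,1]]'; python3 -m crank '[[0,0,0,0,0,0,1],[0,0,0,0,0,0,1],[0,0,0,0,0,0,1],[0,0,0,0,0,0,1]]'; python3 - <<'E'
import h; from h import *
d=snap("wrist","w16.png"); x,y,yaw=.509,-.136,.71; h.TH=(20,60)
lines(d,x,y,.037,.045,.02,yaw)
g=cv2.cvtColor(rect(d,x,y,.037,.045),cv2.COLOR_RGB2GRAY); n=len(g)
r=cv2.warpAffine(g,cv2.getRotationMatrix2D((n/2,n/2),-np.degrees(yaw),1),(n,n),borderMode=1)
print("u",[(int(45-i/4),int(r[i,n//2-20:n//2+20].mean())) for i in range(30,n-30,6)])
print("v",[(int(45-i/4),int(r[n//2-20:n//2+20,i].mean())) for i in range(30,n-30,6)])
E
```

```text
clock: 28.73
tool_pos: [0.5086, -0.1363, 0.1543]
orientation: [-0.001, 0.417, 0.909, -0.0]
ft_force: [0.3, 0.2, -0.4]
width: 0.0854
gripper_force: 0.0
clock: 29.07
tool_pos: [0.5087, -0.1364, 0.1519]
orientation: [-0.001, 0.417, 0.909, -0.0]
ft_force: [-0.4, 0.4, -0.7]
width: 0.0854
gripper_force: 0.0
U -4.9 -30.4 48.0 179.9
U 1.3 18.5 30.0 0.3
U -2.0 23.8 33.0 1.8
U -1.0 23.9 27.0 1.7
U 2.1 27.5 53.0 179.9
U 5.4 27.7 46.0 179.9
U -5.1 40.7 36.0 179.5
U -1.1 43.3 39.0 179.2
U 2.6 43.5 32.0 179.3
V -37.2 4.6 41.0 89.9
V -35.4 -10.7 29.0 89.8
V -27.0 8.1 26.0 88.8
V -24.1 10.9 37.0 90.2
V 25.1 8.6 50.0 89.9
V 27.6 11.9 33.0 90.9
V 31.0 9.6 27.0 90.6
V 36.6 -0.8 43.0 90.1
u [(37, 130), (36, 93), (34, 122), (33, 165), (31, 160), (30, 136), (28, 116), (27, 65), (25, 60), (24, 109), (22, 90), (21, 136), (19, 146), (18, 136), (16, 110), (15, 66), (13, 82), (12, 86), (10, 90), (9, 86), (7, 86), (6, 88), (4, 87), (3, 88), (1, 81), (0, 80), (-1, 84), (-3, 82), (-4, 88), (-6, 88), (-7, 91), (-9, 90), (-10, 87), (-12, 77), (-13, 63), (-15, 103), (-16, 132), (-18, 139), (-19, 152), (-21, 153), (-22, 154), (-24, 108), (-25, 60), (-27, 95), (-28, 137), (-30, 126), (-31, 151), (-33, 151), (-34, 147), (-36, 105)]
v [(37, 80), (36, 80), (34, 80), (33, 77), (31, 64), (30, 57), (28, 67), (27, 122), (25, 131), (24, 99), (22, 59), (21, 57), (19, 70), (18, 128), (16, 143), (15, 155), (13, 156), (12, 157), (10, 158), (9, 158), (7, 157), (6, 138), (4, 93), (3, 79), (1, 78), (0, 79), (-1, 79), (-3, 89), (-4, 90), (-6, 61), (-7, 58), (-9, 57), (-10, 57), (-12, 57), (-13, 69), (-15, 103), (-16, 134), (-18, 99), (-19, 62), (-21, 57), (-22, 57), (-24, 57), (-25, 56), (-27, 57), (-28, 61), (-30, 89), (-31, 131), (-33, 131), (-34, 135), (-36, 143)]
```

Both square rims measure at full size in the plane 37 mm above the bench, so they're flat on the tin floor. They are concentric and parallel to the tin.

```bash
python3 -c "
from workcell import env
print(env.close_job())"
```

```text
the job is handed in; nothing more can be done
None
```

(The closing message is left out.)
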